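# Stand the kiln prop under the drop leaf

## Robot

A 6-joint arm with a two-finger parallel gripper is mounted at the origin on a cart in front of the work surface, level with it; the furniture and walls round the work are solid. World frame = base frame: x ahead of the robot, y to its left, z up, the work surface at z = 0. Lengths are in m, angles in degrees, forces in N, time in s.
With the tool pointing down it reaches from about 0.35 to 0.875 m from the base axis. Payload 4.2 kg.
Tool frame: the origin (TCP) lies midway between the tips of the shut fingers; the grasp point (between the pads) lies 19 mm behind it (r.grasp_offset is the distance from the TCP to the grasp point, in m); z points along the fingers, y is the direction in which the jaws open and shut (so a half turn about z gives the same grasp; the last joint's range is limited). The gripper opens to 87 mm and grips with 3 to 60 N. Pads are 19 mm wide; open, the fingers measure 117 mm over their backs; the gripper's body (75 mm by 190 mm) begins 51 mm behind the grasp point.
Start: joints at [-62.418, 22.042, 0.453, 0, -68.411, -14.817], TCP at [0.138, -0.61, 0.223] pointing down, gripper open.
Joint ranges: [-179.83, 179.83], [-69.29, 118.12], [-61.27, 80.66], [-181.25, 117.63], [-171.15, -9.14], [-177.46, 177.46]. Speed limits (degrees/s): [159.86, 159.86, 180, 180, 180, 180].

## Interface

Orientations are given as a 3x3 rotation matrix whose columns are the frame's x, y, z axes.
In Python, from station import r gives the robot as it stands.
- The arm moves only by the shell command python3 -m crank 'ROWS'. ROWS is JSON, a list of rows, each a list of 3 entries, a list of its own where there are three numbers: the closure, from -1 (fully open) to 1 (shut), so that 0 is half open, then the shift along the tool's x, y, z as a fraction of full scale, then the turn, a rotation vector about the tool's x, y, z as a fraction of full scale. In form: [[fingers, [dx, dy, dz], [wx, wy, wz]], ...]. A call has 1 to 8 rows; each row shifts and turns the commanded pose from where the row before left it, along the tool's axes as they then stand; what a row does not reach is not made up. Full scale, the value 1, is 100 mm for a shift and 45 degrees for a turn. A row lasts 1/10 s, in which the tool goes at most 50 mm and 8.59 degrees, less where a joint would pass 70% of its speed; a pose out of reach is approached as far as the arm can. A call with a number of a shift or a turn outside -1 to 1 is refused whole. A call with a gripper value outside its range is refused whole. The fingers move at their own pace and stop on an object; the grip force is fixed at half the most. Time passes only in rows, so rows that do not move let the fingers close. It gives the time, the measured TCP pose, the force and the opening at its end, in the units of the state.
- r.sense(): the state, without advancing time (a new reading comes with each control period).
- r.capture(name): name is "side" or "top"; returns a dict with "img" (400x640x3 uint8, blue, green, red), "fx", "fy", "cx", "cy" (pixels), "dist" ([k1, k2, p1, p2, k3] as OpenCV has them; the pictures are not rectified), "R" (3x3) and "t" (3): a world point X has camera coordinates R X + t. Camera axes: x right, y down, z forward; pixel columns grow to the right and rows downward; lengths in m; the calibration is good to about 2 mm. A picture is of the moment at which its call begins. There is no depth.
- r.finish_job(): hands the job in, once; it reports no verdict.
The state is a dict: "time_s": time; "joints": joint angles; "joint_velocities": joint speeds; "effort": joint torques, N m; "tcp_pos": TCP position; "ee_rot": TCP orientation; "wrist_force": force on the tool from outside, world axes, zero at the start; "moment": the same for the moment, N m; "gripper_width": opening from 0.0 (shut) to 1.0 (fully open).
Only numpy, scipy, OpenCV 4.12 (cv2) and the standard library are available. Lean on these libraries where they do the work, as an engineer would, in place of code of your own. Each camera call takes 0.05 s, during which the arm holds its last target.

## Task

The small wooden ware rack needs its prop. Lift one end of the lying clay kiln prop while its other end pivots on the table until it stands upright, and move it upright onto the middle of the green pad under the raised leaf, with its foot never more than about 3 cm above the table and the leaf still up. Then let go of it and press the leaf down gently until it rests level on the prop's top, with the prop still upright on the pad; leave the other things on the table alone.

Things in the scene. Friction and masses are not known exactly. Their poses are not given: they have to be found in the camera images.
- prop_mid (a point): centre of the kiln prop: a square post of reddish tan fired clay, 140 x 34 x 34 mm, about 0.28 kg, a thin dark line round it 15 mm from each end. It starts lying flat (centre 17 mm up); both ends are alike and either may become the foot. x runs along its length, z points up as it lies at the start. Standing, its centre is 70 mm up.
- prop_end_a (a point): centre of the prop's end face at its +x end, 70 mm from its middle; axes as the prop's
- prop_end_b (a point): centre of the prop's end face at its -x end, 70 mm from its middle; axes as the prop's
- rack: the rack of pale wood, fixed to the table together with the pad; origin and axes as those of the pad. Two uprights 26 mm square and 178 mm high stand at x = 125 mm, y = +-118 mm; feet 18 mm high and 26 mm wide run along x from 95 to 155 mm at y = +-118 mm. The front is open.
- place_pad (a point): centre of the thin green pad, 64 mm square, flat on the table under the front part of the rack's leaf (under 1 mm thick, no step). x points level from the rack's open front towards its hinge, y along the hinge, z up.
- leaf (a joint): angle (rad) of the dark wooden leaf about its hinge, a level line along the pad's y, 125 mm behind the pad centre and 146 mm up. 0: level, underside 140 mm up, as high as the standing prop; positive: front edge raised (0.7 at most); starts at 0.5 to 0.65. 12 mm thick, 200 wide, reaches 180 forward of the hinge. Friction holds it where left; 2 to 4 N down at the front moves it, below level if unpropped.
- leaf_front (a point): point on the leaf's upper face, 125 mm in front of the hinge and midway across, straight above the pad centre when the leaf is level (then 152 mm up): the place to press. The front slat there is a solid board, from 88 to 180 mm in front of the hinge.
- cup: white handled cup, 69 x 99 x 78 mm, loose bystander; origin under its centre
- stamp: upright clay stamp, 21 mm across and 56 mm high, loose bystander; origin under its centre
- pot_lid: white pot lid with a round knob, 72 mm across and 42 mm high, loose bystander; origin under its centre
- creamer: white handled jug, 66 x 104 x 86 mm, loose bystander; origin under its centre
- tile: clay test tile half glazed blue, 62 x 32 x 7 mm, loose bystander lying flat; origin under its centre

How it is judged (in metres and radians):
On the way:
1. the prop stands upright on the pad, let go, with the leaf still raised ((angle between prop_mid's own x axis and vertical below 0.07 rad or angle between prop_mid's own x axis and vertical above 3.07 rad) and horizontal distance between prop_mid and place_pad below 0.02 m and height (world z) of prop_mid below 0.075 m and contact force between the fingers and prop below 0.1 N and value of joint leaf above 0.25 rad), for 0.2 s.
At the end, for the whole second after the job is handed in: The prop stands on end, upright within 4 degrees, its centre within 20 mm of the pad's centre, and the leaf rests level on its top (angle between -0.03 and 0.04 rad), everything at rest ((angle between prop_mid's own x axis and vertical below 0.07 rad or angle between prop_mid's own x axis and vertical above 3.07 rad) and horizontal distance between prop_mid and place_pad below 0.02 m and height (world z) of prop_mid below 0.075 m and value of joint leaf between -0.03 and 0.04 rad and linear speed of prop below 0.02 m/s and velocity of joint leaf between -0.05 and 0.05 rad/s); the robot touches nothing.
It fails at once if the prop is lifted clear of the table by more than about 35 mm (height (world z) of prop_mid above 0.105 m or height (world z) of each of prop_end_a, prop_end_b above 0.055 m).
It fails at once if a bystander is moved by more than 30 mm (distance of any of cup, stamp, pot_lid, creamer, tile from where it was at the start of the episode above 0.03 m).
It fails at once if the leaf is pushed hard (over 60 N) (contact force between any of the fingers, the arm and leaf above 60 N).
It also fails if it takes over 58 s, if anything falls off the work surface, if the arm or the gripper's body presses on something with over 40 N, if the wrist force passes 120 N, or if a joint passes its speed limit or range.

## Working session

There is one attempt and no reset: what is moved stays moved. The work goes in short steps, Python scripts to look and compute and a shell command to move; the robot and the scene stay as the last step left them, time stands still between calls to the robot, and variables do not carry over. Pictures are saved under pics/ and viewed, and the job is handed in when it is done.

```bash
mkdir -p pics; ls
python3 - <<'E'
from station import r
import cv2
for n in("side","top"):
    c=r.capture(n); cv2.imwrite(f"pics/{n}0.png",c["img"]); print(n,c["fx"],c["fy"],c["cx"],c["cy"],c["dist"],c["R"],c["t"])
s=r.sense(); print(s)
E
```

```text
pics
side 387.37665644449146 387.37665644449146 313.5558969889529 199.08750477432076 [-0.01577941  0.          0.          0.          0.        ] [[ 0.95272899  0.30368213  0.00919917]
 [ 0.19800609 -0.59766173 -0.77691315]
 [-0.23043665  0.74200918 -0.62954057]] [-0.51195875  0.04590033  0.96849321]
top 408.3703986517199 408.3703986517199 320.5674137361865 196.83400885376858 [-0.01996757  0.          0.          0.          0.        ] [[ 0.00793464 -0.99995851  0.0044751 ]
 [-0.99623649 -0.00829123 -0.08627924]
 [ 0.08631277 -0.00377366 -0.99626094]] [0.08546774 0.50644811 1.01945626]
{'time_s': 0.1, 'joints': array([-6.24181997e+01,  2.20868547e+01,  3.86653500e-01, -2.48696565e-02,
       -6.84093925e+01, -1.48179156e+01]), 'joint_velocities': array([-0.06597792, -0.08179847,  0.15720135,  0.07132054,  0.00050342,
        0.00327075]), 'effort': array([-1.93893311e-04, -3.91690350e+01,  1.87934840e+01,  4.23189148e+00,
        1.34435704e-02, -7.51004200e-05]), 'tcp_pos': array([ 0.13799486, -0.60902656,  0.22155835]), 'ee_rot': array([[-9.75324144e-01, -2.20777117e-01, -5.27891653e-04],
       [-2.20777726e-01,  9.75322333e-01,  1.88222969e-03],
       [ 9.93112735e-05,  1.95233078e-03, -9.99998089e-01]]), 'wrist_force': array([-0.2055497 , -0.57617462, -0.31484952]), 'moment': array([0.04264782, 0.03772768, 0.00822452]), 'gripper_width': 1.000895171199936}
```

View pics/side0.png

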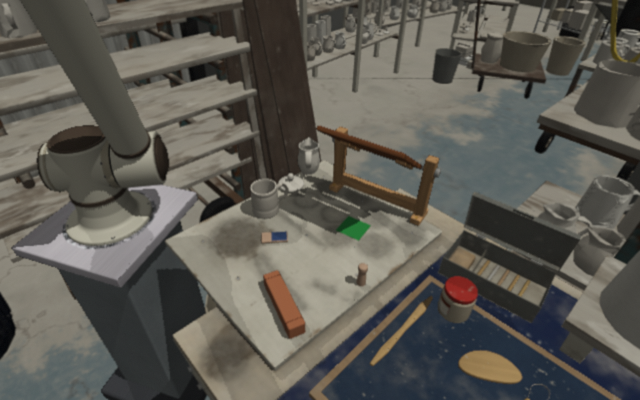

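View pics/top0.png

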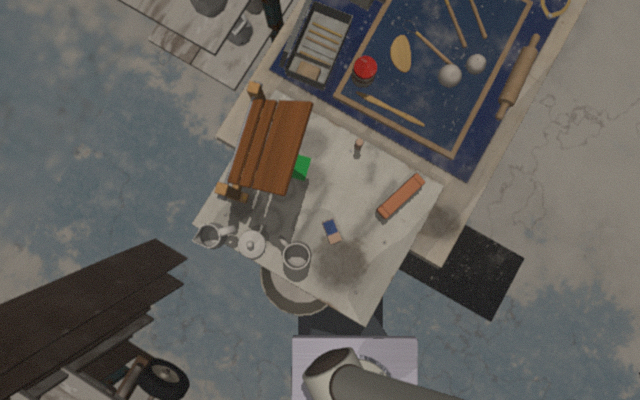

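The side view shows the prop around (283,303), the pad (352,228) and the stamp (362,274). In the top view the prop is at (400,197), the pad is partly hidden at (302,166), and the stamp is at (358,148).

```bash
cat > h.py <<'E'
import numpy as np,cv2
def ray(c,uv):
    K=np.array([[c["fx"],0,c["cx"]],[0,c["fy"],c["cy"]],[0,0,1.]])
    p=cv2.undistortPoints(np.array(uv,float).reshape(-1,1,2),K,np.array(c["dist"],float))[:,0]
    d=np.c_[p,np.ones(len(p))]@np.array(c["R"]); o=-np.array(c["R"]).T@np.array(c["t"])
    return o,d
def plane(c,uv,z):
    o,d=ray(c,uv); return o+d*((z-o[2])/d[:,2])[:,None]
def proj(c,X):
    K=np.array([[c["fx"],0,c["cx"]],[0,c["fy"],c["cy"]],[0,0,1.]])
    return cv2.projectPoints(np.array(X,float).reshape(-1,3),cv2.Rodrigues(np.array(c["R"]))[0],np.array(c["t"],float),K,np.array(c["dist"],float))[0][:,0]
def mask(c,lo,hi,box=None):
    m=cv2.inRange(cv2.cvtColor(c["img"],cv2.COLOR_BGR2HSV),np.array(lo),np.array(hi))
    if box: 
        z=np.zeros_like(m);x0,y0,x1,y1=box;z[y0:y1,x0:x1]=m[y0:y1,x0:x1];m=z
    cs=cv2.findContours(m,cv2.RETR_EXTERNAL,cv2.CHAIN_APPROX_NONE)[0]
    return m,max(cs,key=cv2.contourArea)[:,0]
E
python3 - <<'E'
from station import r
from h import *
np.set_printoptions(precision=4,suppress=True)
S=r.capture("side");T=r.capture("top")
m,k=mask(S,(45,100,40),(80,255,255),(300,190,420,260))
P=plane(S,k,0.0)[:,:2]
b=cv2.minAreaRect((P*1000).astype(np.float32));print("pad side",cv2.contourArea(k),b); print(cv2.boxPoints(b))
m,k=mask(T,(45,100,40),(80,255,255),(270,140,330,190))
P=plane(T,k,0.0)[:,:2];print("pad top",cv2.minAreaRect((P*1000).astype(np.float32)), cv2.boxPoints(cv2.minAreaRect((P*1000).astype(np.float32))))
for z in(0.034,):
  m,k=mask(T,(0,80,60),(18,255,255),(360,160,440,235))
  P=plane(T,k,z)[:,:2];b=cv2.minAreaRect((P*1000).astype(np.float32));print("prop top",cv2.contourArea(k),b); print(cv2.boxPoints(b))
# crops
a=cv2.resize(S["img"][180:350,240:400],None,fx=4,fy=3.5,interpolation=cv2.INTER_CUBIC);cv2.imwrite("pics/cs0.png",a)
a=cv2.resize(T["img"][75:275,190:440],None,fx=3,fy=3,interpolation=cv2.INTER_CUBIC);cv2.imwrite("pics/ct0.png",a)
E
```

```text
pad side 400.5 ((588.9547119140625, 156.07293701171875), (61.291229248046875, 61.98604965209961), 73.93879699707031)
[[550.6929 135.1982]
 [610.2595 118.0489]
 [627.2165 176.9477]
 [567.65   194.097 ]]
pad top ((584.704833984375, 142.01109313964844), (35.333961486816406, 61.6404914855957), 74.81586456298828) [[550.3332 133.0334]
 [609.8217 116.8884]
 [619.0765 150.9888]
 [559.588  167.1338]]
prop top 717.0 ((509.330322265625, -111.92818450927734), (35.59764099121094, 142.52099609375), 43.088897705078125)
[[ 447.6516  -72.046 ]
 [ 545.0123 -176.1283]
 [ 571.009  -151.8104]
 [ 473.6484  -47.7281]]
```

View pics/cs0.png

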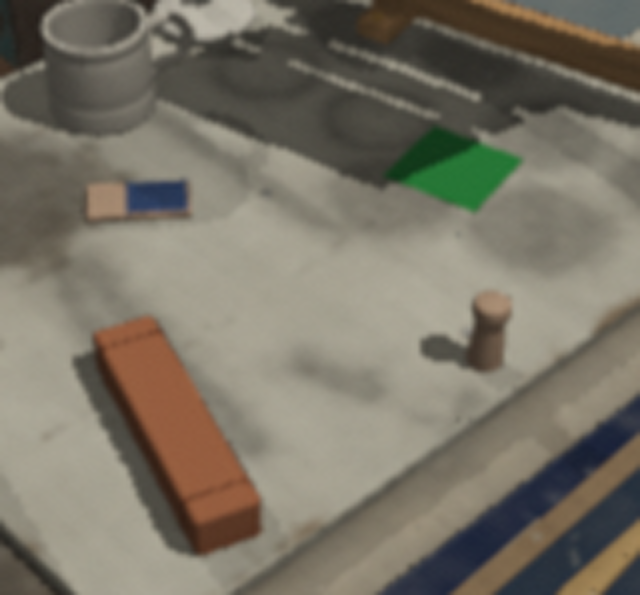

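View pics/ct0.png

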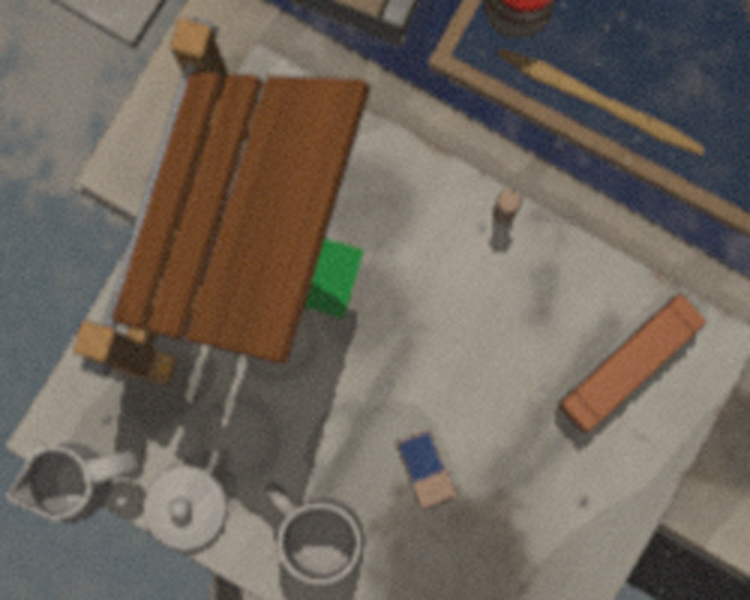

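```bash
cat >> h.py <<'E'
from scipy.spatial.transform import Rotation as Ro, Slerp
import json
def az(a): a=np.radians(a); return np.array([np.cos(a),np.sin(a),0])
DOWN=np.array([0,0,-1.])
def toolR(azim,below,ys=-1):
    # tool pointing at azimuth, 'below' deg under horizontal; y level. x-axis on the 'down' side
    b=np.radians(below); f=az(azim); z=f*np.cos(b)+DOWN*np.sin(b); x=DOWN*np.cos(b)-f*np.sin(b)
    return np.c_[x,np.cross(z,x),z]
def plan(r,poses,g,vmax=.38,wmax=.17,dec=2,off=None):
    """poses: list of (grasp point, R). prints rounded rows"""
    s=r.sense(); off=r.grasp_offset if off is None else off
    R=np.array(s["ee_rot"]);p=np.array(s["tcp_pos"])
    u,_,v=np.linalg.svd(R);R=u@v
    rows=[]
    for (q,Rt) in poses:
        q=np.array(q,float); g0=p-off*R[:,2]; R0=R.copy()
        rv=Ro.from_matrix(R0.T@Rt).as_rotvec()
        n=int(max(1,np.ceil(np.degrees(np.linalg.norm(rv))/45/wmax),np.ceil((np.linalg.norm(q+off*Rt[:,2]-p))/.1/vmax)))
        for i in range(1,n+1):
            Ri=R0@Ro.from_rotvec(rv*i/n).as_matrix(); pi=g0+(q-g0)*i/n+off*Ri[:,2]
            d=np.round(R.T@(pi-p)/.1,dec+1 if n==1 else dec); w=np.round(np.degrees(Ro.from_matrix(R.T@Ri).as_rotvec())/45,dec)
            d+=0.;w+=0.
            rows.append([g,list(map(float,d)),list(map(float,w))])
            p=p+R@d*.1; R=R@Ro.from_rotvec(np.radians(w*45)).as_matrix()
    for i in range(0,len(rows),8): print(json.dumps(rows[i:i+8]))
    print("end",np.round(p,4),len(rows))
def st(r):
    s=r.sense();R=np.array(s["ee_rot"]);p=np.array(s["tcp_pos"])
    print("t",round(s["time_s"],2),"tcp",np.round(p,4),"grasp",np.round(p-r.grasp_offset*R[:,2],4),"z",np.round(R[:,2],3),"x",np.round(R[:,0],3),"J",np.round(s["joints"],1),"F",np.round(s["wrist_force"],1),"g",round(s["gripper_width"],3))
E
python3 - <<'E'
from station import r
from h import *
np.set_printoptions(precision=4,suppress=True)
S=r.capture("side");T=r.capture("top")
print("tile",plane(T,[[332,231]],.007),"cup rim",plane(T,[[297,256]],.078),"stamp",plane(T,[[358.5,144]],.056), plane(S,[[361.5,284]],0))
A=np.array([.4607,-.0599,0]);d=az(-46.9)
g=A+.025*d
# pretilt 25: tool z = cos25 down + sin25 d  -> x axis: toolR-type frame rotated
Rg=toolR(133.1,115)  # pointing 115 below horizontal along f => 25 past down
print(Rg)
print(r.grasp_offset)
plan(r,[(g+[0,0,.14],Rg)],-1)
E
```

```text
tile [[0.4192 0.0595 0.007 ]] cup rim [[0.3589 0.1448 0.078 ]] stamp [[ 0.6359 -0.0039  0.056 ]] [[ 0.6457 -0.008   0.    ]]
[[ 0.6193 -0.7302  0.2888]
 [-0.6618 -0.6833 -0.3086]
 [ 0.4226 -0.     -0.9063]]
0.0187
[[-1, [-0.26, 0.26, 0.06], [0.03, 0.02, -0.15]], [-1, [-0.29, 0.22, 0.05], [0.04, 0.02, -0.16]], [-1, [-0.32, 0.19, 0.04], [0.03, 0.02, -0.15]], [-1, [-0.34, 0.14, 0.03], [0.04, 0.02, -0.16]], [-1, [-0.35, 0.11, 0.01], [0.03, 0.02, -0.15]], [-1, [-0.37, 0.06, 0.02], [0.04, 0.02, -0.16]], [-1, [-0.37, 0.02, 0.0], [0.03, 0.02, -0.15]], [-1, [-0.38, -0.03, 0.0], [0.03, 0.02, -0.15]]]
[[-1, [-0.36, -0.08, -0.01], [0.04, 0.02, -0.16]], [-1, [-0.36, -0.11, -0.01], [0.03, 0.02, -0.15]], [-1, [-0.34, -0.16, -0.01], [0.04, 0.02, -0.16]], [-1, [-0.31, -0.21, -0.01], [0.03, 0.02, -0.15]], [-1, [-0.3, -0.23, -0.01], [0.04, 0.02, -0.16]], [-1, [-0.25, -0.28, -0.01], [0.03, 0.02, -0.15]], [-1, [-0.23, -0.3, -0.01], [0.04, 0.02, -0.15]], [-1, [-0.19, -0.33, 0.0], [0.03, 0.02, -0.16]]]
[[-1, [-0.15, -0.35, 0.01], [0.04, 0.02, -0.15]]]
end [ 0.4832 -0.0838  0.123 ] 17
```

```bash
python3 -m crank '[[-1, [-0.26, 0.26, 0.06], [0.03, 0.02, -0.15]], [-1, [-0.29, 0.22, 0.05], [0.04, 0.02, -0.16]], [-1, [-0.32, 0.19, 0.04], [0.03, 0.02, -0.15]], [-1, [-0.34, 0.14, 0.03], [0.04, 0.02, -0.16]], [-1, [-0.35, 0.11, 0.01], [0.03, 0.02, -0.15]], [-1, [-0.37, 0.06, 0.02], [0.04, 0.02, -0.16]], [-1, [-0.37, 0.02, 0.0], [0.03, 0.02, -0.15]], [-1, [-0.38, -0.03, 0.0], [0.03, 0.02, -0.15]]]'
python3 -m crank '[[-1, [-0.36, -0.08, -0.01], [0.04, 0.02, -0.16]], [-1, [-0.36, -0.11, -0.01], [0.03, 0.02, -0.15]], [-1, [-0.34, -0.16, -0.01], [0.04, 0.02, -0.16]], [-1, [-0.31, -0.21, -0.01], [0.03, 0.02, -0.15]], [-1, [-0.3, -0.23, -0.01], [0.04, 0.02, -0.16]], [-1, [-0.25, -0.28, -0.01], [0.03, 0.02, -0.15]], [-1, [-0.23, -0.3, -0.01], [0.04, 0.02, -0.15]], [-1, [-0.19, -0.33, 0.0], [0.03, 0.02, -0.16]]]'
python3 -m crank '[[-1, [-0.15, -0.35, 0.01], [0.04, 0.02, -0.15]],[-1,[0,0,0],[0,0,0]],[-1,[0,0,0],[0,0,0]]]'
python3 - <<'E'
from station import r
from h import *
st(r)
d=az(-46.9);g=np.array([.4607,-.0599,0])+.025*d;Rg=toolR(133.1,115)
plan(r,[(g+[0,0,.07],Rg),(g+[0,0,.025],Rg)],-1,dec=3)
T=r.capture("top");cv2.imwrite("pics/t1.png",cv2.resize(T["img"][100:300,300:500],None,fx=3,fy=3))
E
```

```text
time_s: 1.1
tcp_pos: [0.2995, -0.3622, 0.1753]
ee_rot: [[-0.368, -0.929, 0.042], [-0.907, 0.349, -0.234], [0.202, -0.124, -0.971]]
wrist_force: [0.4, -0.0, 0.2]
gripper_width: 1.002
time_s: 1.9
tcp_pos: [0.4632, -0.1137, 0.1294]
ee_rot: [[0.534, -0.804, 0.262], [-0.738, -0.595, -0.318], [0.411, -0.023, -0.911]]
wrist_force: [1.7, -1.4, 0.4]
gripper_width: 0.998
time_s: 2.2
tcp_pos: [0.4831, -0.0839, 0.1229]
ee_rot: [[0.616, -0.731, 0.292], [-0.662, -0.682, -0.31], [0.426, -0.002, -0.905]]
wrist_force: [-0.7, -0.5, -0.1]
gripper_width: 1.0
t 2.2 tcp [ 0.4831 -0.0839  0.1229] grasp [ 0.4776 -0.0781  0.1398] z [ 0.292 -0.31  -0.905] x [ 0.616 -0.662  0.426] J [ 12.5   7.9 -56.7  62.4 -24.4 -27. ] F [-0.7 -0.5 -0.1] g 1.0
[[-1, [-0.148, 0.0, 0.316], [-0.001, -0.002, -0.002]], [-1, [-0.148, 0.0, 0.316], [-0.001, -0.003, -0.001]], [-1, [-0.095, 0.0, 0.204], [0.0, 0.0, 0.0]], [-1, [-0.095, 0.0, 0.204], [0.0, 0.0, 0.0]]]
end [ 0.4832 -0.0839  0.0081] 4
```

Joint 3 is near its limit at this tilt, so I'll use a 10° pre-tilt instead.

Run:
```python
from station import r
from h import *
d=az(-46.9);g=np.array([.4607,-.0599,0])+.025*d;Rg=toolR(133.1,100)
plan(r,[(g+[0,0,.11],Rg)],-1)
```

```text
[[-1, [-0.09, 0.0, 0.13], [0.0, -0.17, 0.0]], [-1, [-0.07, 0.0, 0.14], [0.0, -0.17, 0.0]]]
end [ 0.4795 -0.0806  0.092 ] 2
```

View pics/t1.png

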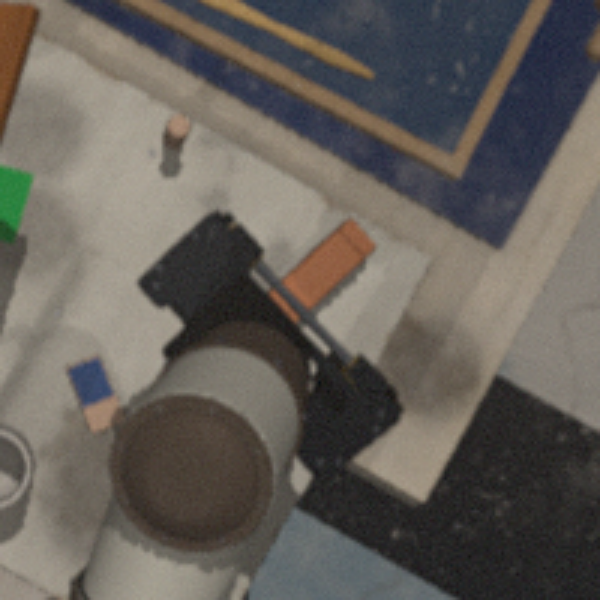

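The hand straddles the near end of the prop, with the prop showing at (330,265) in the crop. The alignment looks right.

```bash
python3 -m crank '[[-1, [-0.09, 0.0, 0.13], [0.0, -0.17, 0.0]], [-1, [-0.07, 0.0, 0.14], [0.0, -0.17, 0.0]],[-1,[0,0,0],[0,0,0]],[-1,[0,0,0],[0,0,0]]]'
python3 - <<'E'
from station import r
from h import *
st(r)
d=az(-46.9);g=np.array([.4607,-.0599,0])+.025*d;Rg=toolR(133.1,100)
plan(r,[(g+[0,0,.06],Rg),(g+[0,0,.025],Rg)],-1,dec=3)
E
```

```text
time_s: 2.65
tcp_pos: [0.4863, -0.0938, 0.1118]
ee_rot: [[0.643, -0.738, 0.205], [-0.699, -0.675, -0.238], [0.314, 0.01, -0.95]]
wrist_force: [0.6, -0.4, -0.2]
gripper_width: 1.003
t 2.65 tcp [ 0.4863 -0.0938  0.1118] grasp [ 0.4825 -0.0893  0.1296] z [ 0.205 -0.238 -0.95 ] x [ 0.643 -0.699  0.314] J [ 14.5  10.8 -48.5  37.6 -27.5  -5.1] F [ 0.6 -0.4 -0.2] g 1.003
[[-1, [-0.177, -0.025, 0.312], [0.008, -0.092, -0.005]], [-1, [-0.154, -0.023, 0.322], [0.007, -0.092, -0.006]], [-1, [-0.0602, -0.0001, 0.345], [0.0, 0.0, 0.0]]]
end [ 0.48   -0.0805  0.0066] 3
```

```bash
python3 -m crank '[[-1, [-0.1, -0.02, 0.16], [0.005, -0.06, -0.005]], [-1, [-0.1, -0.02, 0.16], [0.005, -0.06, -0.005]],[-1, [-0.1, -0.01, 0.16], [0.005, -0.06, 0]],[-1,[0,0,0],[0,0,0]]]'
python3 - <<'E'
from station import r
from h import *
st(r)
d=az(-46.9);g=np.array([.4607,-.0599,0])+.025*d;Rg=toolR(133.1,100)
plan(r,[(g+[0,0,.06],Rg),(g+[0,0,.025],Rg)],-1,dec=3)
E
```

```text
time_s: 3.05
tcp_pos: [0.4774, -0.0794, 0.0559]
ee_rot: [[0.672, -0.731, 0.116], [-0.72, -0.682, -0.13], [0.174, 0.004, -0.985]]
wrist_force: [0.3, 0.9, -0.4]
gripper_width: 1.005
t 3.05 tcp [ 0.4774 -0.0794  0.0559] grasp [ 0.4752 -0.0769  0.0743] z [ 0.116 -0.13  -0.985] x [ 0.672 -0.72   0.174] J [ 14.5  17.1 -44.4  21.1 -25.5   9.7] F [ 0.3  0.9 -0.4] g 1.005
[[-1, [0.0011, -0.0121, 0.1458], [0.005, 0.0, -0.001]], [-1, [-0.0608, -0.0001, 0.3447], [0.0, 0.0, 0.0]]]
end [ 0.48   -0.0805  0.0066] 2
```

```bash
python3 -m crank '[[-1, [0.001, -0.012, 0.146], [0.005, 0.0, -0.001]], [-1, [-0.03, 0, 0.17], [0,0,0]],[-1, [-0.03, 0, 0.16], [0,0,0]],[-1,[0,0,0],[0,0,0]],[1,[0,0,0],[0,0,0]],[1,[0,0,0],[0,0,0]],[1,[0,0,0],[0,0,0]],[1,[0,0,0],[0,0,0]]]'
python3 -m crank '[[1,[0,0,0],[0,0,0]],[1,[0,0,0],[0,0,0]]]'
python3 - <<'E'
from station import r
from h import *
st(r)
T=r.capture("top");cv2.imwrite("pics/t2.png",cv2.resize(T["img"][100:300,300:500],None,fx=3,fy=3))
T=r.capture("side");cv2.imwrite("pics/s2.png",cv2.resize(T["img"][180:350,200:400],None,fx=3,fy=3))
E
```

```text
time_s: 3.85
tcp_pos: [0.4816, -0.0792, 0.0098]
ee_rot: [[0.673, -0.73, 0.123], [-0.719, -0.684, -0.125], [0.175, -0.005, -0.985]]
wrist_force: [-0.2, -0.1, 0.5]
gripper_width: 0.717
time_s: 4.05
tcp_pos: [0.4811, -0.0794, 0.0092]
ee_rot: [[0.673, -0.73, 0.122], [-0.719, -0.684, -0.125], [0.174, -0.003, -0.985]]
wrist_force: [-0.1, 0.3, -0.1]
gripper_width: 0.54
t 4.05 tcp [ 0.4811 -0.0794  0.0092] grasp [ 0.4788 -0.0771  0.0276] z [ 0.122 -0.125 -0.985] x [ 0.673 -0.719  0.174] J [ 11.8  21.9 -50.4  35.  -14.9  -2.3] F [-0.1  0.3 -0.1] g 0.54
```

View pics/s2.png

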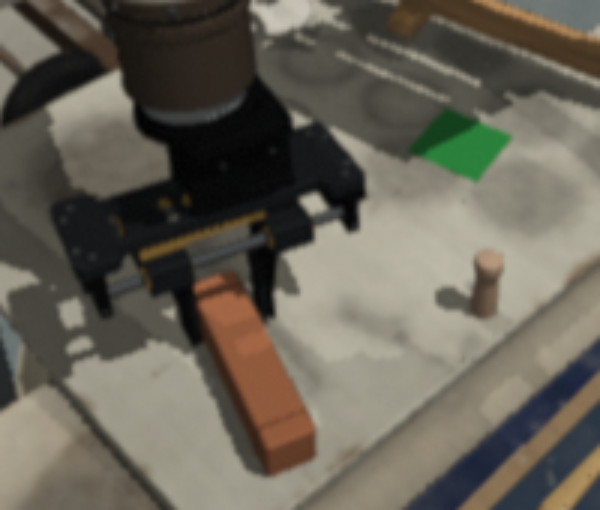

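The fingers straddle the prop's near end, around (235,295) in the crop. I'll go 3 mm lower and close.

```bash
python3 -m crank '[[1,[0,0,0.03],[0,0,0]],[1,[0,0,0],[0,0,0]],[1,[0,0,0],[0,0,0]],[1,[0,0,0],[0,0,0]],[1,[0,0,0],[0,0,0]]]'
python3 - <<'E'
from station import r
from h import *
st(r)
E
```

```text
time_s: 4.65
tcp_pos: [0.4815, -0.0801, 0.0072]
ee_rot: [[0.672, -0.73, 0.122], [-0.719, -0.683, -0.126], [0.176, -0.003, -0.984]]
wrist_force: [-4.2, 0.7, 10.5]
gripper_width: 0.389
t 4.65 tcp [ 0.4815 -0.0801  0.0072] grasp [ 0.4792 -0.0778  0.0256] z [ 0.122 -0.126 -0.984] x [ 0.672 -0.719  0.176] J [ 11.3  22.1 -50.9  36.9 -14.2  -3.8] F [-4.2  0.7 10.5] g 0.389
```

```bash
cat >> h.py <<'E'
L=.1143;NO=.0086;PAD=np.array([.5885,.156,0]);AZP=74.4
def pose(c,al,a,eps):
    al=np.radians(al);dd=-az(a);u=np.cos(al)*dd-np.sin(al)*np.array([0,0,1]);n=np.cos(al)*np.array([0,0,1])+np.sin(al)*dd
    c=np.array([c[0],c[1],eps+.017*np.cos(al)])
    return (c-L*u+NO*n, toolR(a,100-np.degrees(al)))
E
python3 - <<'E'
from station import r
from h import *
plan(r,[pose((.5564,-.1621),10,133.1,.001),pose((.5564,-.1621),20,133.1,.002),pose((.5564,-.1621),30,130,.003),pose((.5564,-.1621),40,125,.003)],1,vmax=.25,wmax=.12,dec=3)
E
```

```text
[[1, [0.017, 0.006, -0.099], [-0.002, -0.112, 0.0]], [1, [0.009, 0.007, -0.101], [-0.002, -0.113, 0.0]], [1, [0.017, 0.0, -0.096], [0.0, -0.111, 0.0]], [1, [0.008, 0.0, -0.098], [0.0, -0.111, 0.0]], [1, [0.018, -0.027, -0.094], [0.009, -0.111, 0.033]], [1, [0.008, -0.029, -0.097], [0.008, -0.111, 0.033]], [1, [0.014, -0.026, -0.058], [0.016, -0.074, 0.034]], [1, [0.01, -0.028, -0.059], [0.016, -0.074, 0.033]]]
[[1, [0.006, -0.029, -0.06], [0.016, -0.074, 0.034]]]
end [ 0.504  -0.0872  0.0799] 9
```

```bash
python3 -m crank '[[1, [0.017, 0.006, -0.099], [-0.002, -0.112, 0.0]], [1, [0.009, 0.007, -0.101], [-0.002, -0.113, 0.0]], [1, [0.017, 0.0, -0.096], [0.0, -0.111, 0.0]], [1, [0.008, 0.0, -0.098], [0.0, -0.111, 0.0]]]'
python3 - <<'E'
from station import r
from h import *
st(r)
plan(r,[pose((.5564,-.1621),30,130,.003),pose((.5564,-.1621),40,125,.003)],1,vmax=.25,wmax=.12,dec=3)
E
```

```text
time_s: 5.05
tcp_pos: [0.4858, -0.0949, 0.0409]
ee_rot: [[0.673, -0.737, -0.065], [-0.735, -0.676, 0.048], [-0.08, 0.016, -0.997]]
wrist_force: [-0.3, -1.3, -2.3]
gripper_width: 0.39
t 5.05 tcp [ 0.4858 -0.0949  0.0409] grasp [ 0.487  -0.0958  0.0596] z [-0.065  0.048 -0.997] x [ 0.673 -0.735 -0.08 ] J [  5.7  24.  -25.8  -4.5 -43.7  40.1] F [-0.3 -1.3 -2.3] g 0.39
[[1, [-0.019, -0.036, -0.077], [0.011, -0.114, 0.017]], [1, [-0.026, -0.036, -0.077], [0.01, -0.115, 0.017]], [1, [-0.034, -0.036, -0.075], [0.011, -0.114, 0.017]], [1, [0.014, -0.026, -0.058], [0.016, -0.074, 0.034]], [1, [0.01, -0.028, -0.059], [0.015, -0.074, 0.033]], [1, [0.006, -0.029, -0.06], [0.015, -0.074, 0.034]]]
end [ 0.504  -0.0872  0.0799] 6
```

```bash
python3 -m crank '[[1,[0,0,0],[0,0,0]]]'
python3 - <<'E'
from station import r
from h import *
st(r)
plan(r,[pose((.5564,-.1621),30,130,.003),pose((.5564,-.1621),40,125,.003)],1,vmax=.25,wmax=.12,dec=3)
T=r.capture("side");cv2.imwrite("pics/s3.png",cv2.resize(T["img"][180:350,200:400],None,fx=3,fy=3))
E
```

```text
time_s: 5.15
tcp_pos: [0.4897, -0.097, 0.0418]
ee_rot: [[0.67, -0.74, -0.057], [-0.739, -0.673, 0.045], [-0.071, 0.012, -0.997]]
wrist_force: [0.8, 0.2, -1.2]
gripper_width: 0.387
t 5.15 tcp [ 0.4897 -0.097   0.0418] grasp [ 0.4908 -0.0979  0.0604] z [-0.057  0.045 -0.997] x [ 0.67  -0.739 -0.071] J [  5.6  24.  -25.6  -4.2 -43.4  39.8] F [ 0.8  0.2 -1.2] g 0.387
[[1, [-0.032, -0.031, -0.073], [0.009, -0.118, 0.016]], [1, [-0.04, -0.031, -0.071], [0.008, -0.118, 0.015]], [1, [-0.046, -0.031, -0.069], [0.009, -0.118, 0.016]], [1, [0.014, -0.026, -0.058], [0.016, -0.074, 0.033]], [1, [0.01, -0.028, -0.06], [0.015, -0.074, 0.034]], [1, [0.006, -0.029, -0.06], [0.016, -0.074, 0.033]]]
end [ 0.504  -0.0872  0.0799] 6
```

View pics/s3.png

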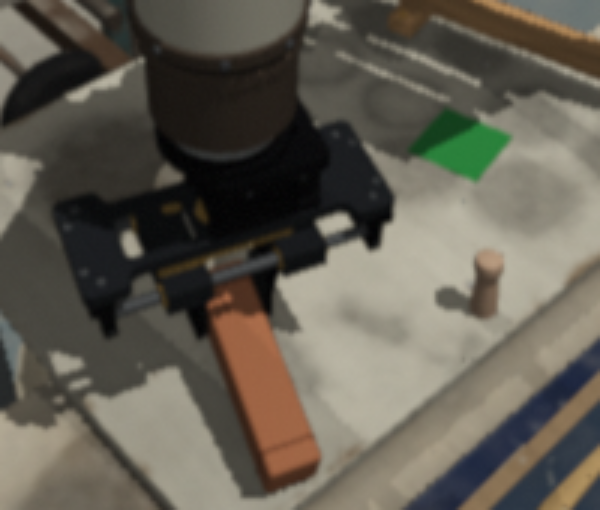

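Run:
```python
from station import r
from h import *
plan(r,[pose((.55,-.155),30,129,.003),pose((.54,-.135),50,117,.003)],1,vmax=.25,wmax=.12,dec=3)
```

```text
[[1, [-0.044, -0.032, -0.056], [0.009, -0.088, 0.017]], [1, [-0.048, -0.032, -0.054], [0.009, -0.088, 0.017]], [1, [-0.052, -0.032, -0.051], [0.008, -0.088, 0.017]], [1, [-0.056, -0.032, -0.048], [0.009, -0.089, 0.017]], [1, [-0.016, -0.042, -0.052], [0.027, -0.088, 0.046]], [1, [-0.021, -0.042, -0.051], [0.027, -0.089, 0.047]], [1, [-0.025, -0.043, -0.049], [0.026, -0.088, 0.046]], [1, [-0.031, -0.044, -0.048], [0.027, -0.089, 0.046]]]
[[1, [-0.035, -0.043, -0.045], [0.027, -0.088, 0.047]]]
end [ 0.5041 -0.0647  0.0927] 9
```

```bash
python3 -m crank '[[1, [-0.044, -0.032, -0.056], [0.009, -0.088, 0.017]], [1, [-0.048, -0.032, -0.054], [0.009, -0.088, 0.017]], [1, [-0.052, -0.032, -0.051], [0.008, -0.088, 0.017]], [1, [-0.056, -0.032, -0.048], [0.009, -0.089, 0.017]], [1, [-0.016, -0.042, -0.052], [0.027, -0.088, 0.046]], [1, [-0.021, -0.042, -0.051], [0.027, -0.089, 0.047]], [1, [-0.025, -0.043, -0.049], [0.026, -0.088, 0.046]], [1, [-0.031, -0.044, -0.048], [0.027, -0.089, 0.046]]]'
python3 -m crank '[[1, [-0.035, -0.043, -0.045], [0.027, -0.088, 0.047]],[1,[0,0,0],[0,0,0]]]'
python3 - <<'E'
from station import r
from h import *
st(r)
plan(r,[pose((.54,-.13),70,103,.004),pose((.54,-.10),90,90,.004)],1,vmax=.25,wmax=.12,dec=3)
T=r.capture("side");cv2.imwrite("pics/s4.png",cv2.resize(T["img"][150:350,200:420],None,fx=3,fy=3))
E
```

```text
time_s: 6.0
tcp_pos: [0.4984, -0.0667, 0.0865]
ee_rot: [[0.398, -0.871, -0.289], [-0.704, -0.492, 0.513], [-0.589, -0.001, -0.808]]
wrist_force: [0.8, -1.0, 0.3]
gripper_width: 0.392
time_s: 6.2
tcp_pos: [0.5016, -0.0647, 0.0917]
ee_rot: [[0.344, -0.891, -0.297], [-0.683, -0.455, 0.572], [-0.644, 0.006, -0.765]]
wrist_force: [-0.9, -0.8, 2.5]
gripper_width: 0.388
t 6.2 tcp [ 0.5016 -0.0647  0.0917] grasp [ 0.5072 -0.0754  0.106 ] z [-0.297  0.572 -0.765] x [ 0.344 -0.683 -0.644] J [ -9.7  34.3   0.8 -31.1 -84.4  47.5] F [-0.9 -0.8  2.5] g 0.388
[[1, [0.02, -0.031, -0.065], [0.049, -0.088, 0.039]], [1, [0.015, -0.035, -0.067], [0.049, -0.088, 0.039]], [1, [0.009, -0.038, -0.067], [0.049, -0.088, 0.039]], [1, [0.004, -0.041, -0.068], [0.049, -0.088, 0.039]], [1, [-0.002, -0.044, -0.067], [0.049, -0.088, 0.039]], [1, [0.0, -0.018, -0.016], [0.055, -0.089, 0.02]], [1, [0.0, -0.018, -0.017], [0.054, -0.088, 0.02]], [1, [-0.002, -0.02, -0.017], [0.055, -0.089, 0.02]]]
[[1, [-0.004, -0.02, -0.017], [0.055, -0.088, 0.02]], [1, [-0.005, -0.021, -0.018], [0.054, -0.089, 0.02]]]
end [ 0.54   -0.0902  0.1151] 10
```

View pics/s4.png

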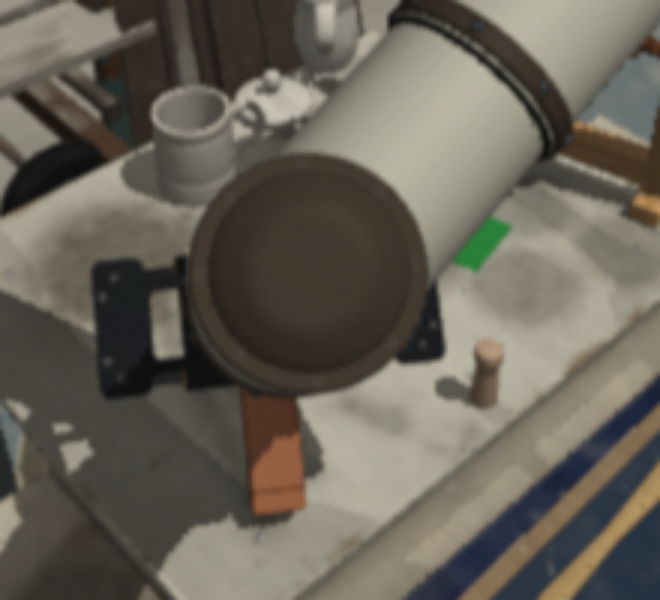

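```bash
python3 -m crank '[[1, [0.02, -0.031, -0.065], [0.049, -0.088, 0.039]], [1, [0.015, -0.035, -0.067], [0.049, -0.088, 0.039]], [1, [0.009, -0.038, -0.067], [0.049, -0.088, 0.039]], [1, [0.004, -0.041, -0.068], [0.049, -0.088, 0.039]], [1, [-0.002, -0.044, -0.067], [0.049, -0.088, 0.039]], [1, [0.0, -0.018, -0.016], [0.055, -0.089, 0.02]], [1, [0.0, -0.018, -0.017], [0.054, -0.088, 0.02]], [1, [-0.002, -0.02, -0.017], [0.055, -0.089, 0.02]]]'
python3 - <<'E'
from station import r
from h import *
st(r)
plan(r,[pose((.54,-.10),90,90,.004)],1,vmax=.25,wmax=.12,dec=3)
for n in("side","top"):
  T=r.capture(n);cv2.imwrite(f"pics/{n}5.png",T["img"])
E
```

```text
time_s: 7.05
tcp_pos: [0.5356, -0.086, 0.1144]
ee_rot: [[0.039, -0.996, -0.085], [-0.306, -0.093, 0.947], [-0.951, -0.011, -0.308]]
wrist_force: [-0.1, -2.5, 3.2]
gripper_width: 0.386
t 7.05 tcp [ 0.5356 -0.086   0.1144] grasp [ 0.5372 -0.1038  0.1202] z [-0.085  0.947 -0.308] x [ 0.039 -0.306 -0.951] J [ -26.3   45.1   10.3  -56.5 -103.4   44.6] F [-0.1 -2.5  3.2] g 0.386
[[1, [0.004, -0.02, -0.022], [0.056, -0.088, 0.021]], [1, [0.003, -0.021, -0.022], [0.056, -0.088, 0.021]]]
end [ 0.54   -0.0902  0.115 ] 2
```

View pics/side5.png

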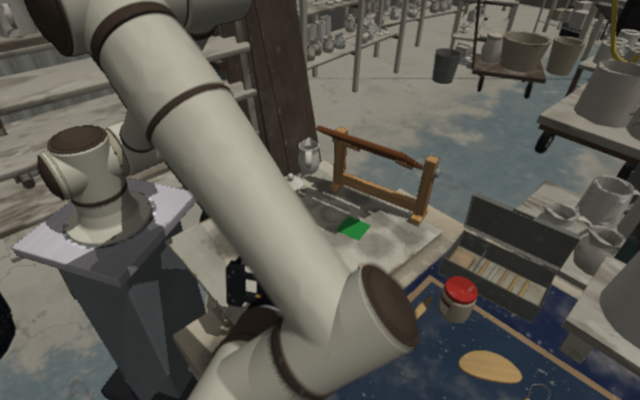

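View pics/top5.png

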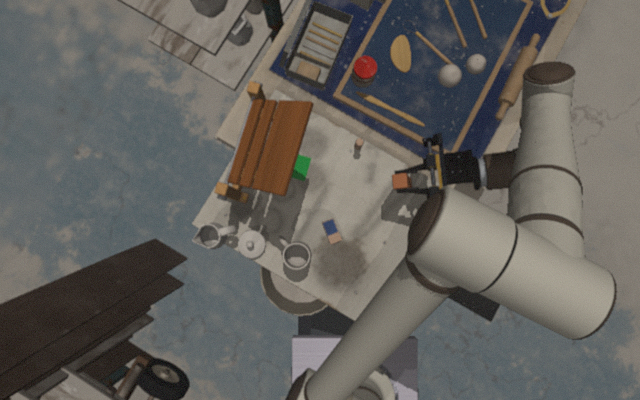

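Top view: the nearly upright prop's top is at about (401,180), the hand is behind it at (437,165), and the leaf is clear. Next I finish the tilt.

```bash
python3 -m crank '[[1, [0.004, -0.02, -0.022], [0.056, -0.088, 0.021]], [1, [0.003, -0.021, -0.022], [0.056, -0.088, 0.021]],[1,[0,0,0],[0,0,0]]]'
python3 - <<'E'
from station import r
from h import *
st(r)
f=az(AZP); mid=PAD-.10*f
plan(r,[pose(mid,90,AZP,.006)],1,vmax=.3,wmax=.12,dec=3)
T=r.capture("top");cv2.imwrite("pics/t6.png",cv2.resize(T["img"][120:240,340:480],None,fx=5,fy=5))
E
```

```text
time_s: 7.45
tcp_pos: [0.5404, -0.0897, 0.1162]
ee_rot: [[0.002, -1.0, 0.002], [-0.168, 0.001, 0.986], [-0.986, -0.002, -0.168]]
wrist_force: [0.7, -0.1, 8.8]
gripper_width: 0.389
t 7.45 tcp [ 0.5404 -0.0897  0.1162] grasp [ 0.5404 -0.1082  0.1194] z [ 0.002  0.986 -0.168] x [ 0.002 -0.168 -0.986] J [ -29.8   47.8    9.8  -63.2 -106.3   44.6] F [ 0.7 -0.1  8.8] g 0.389
[[1, [-0.046, -0.039, 0.262], [0.057, 0.001, 0.01]], [1, [-0.046, -0.028, 0.263], [0.056, 0.001, 0.011]], [1, [-0.047, -0.015, 0.263], [0.057, 0.002, 0.01]], [1, [-0.047, -0.003, 0.263], [0.056, 0.001, 0.01]], [1, [-0.048, 0.009, 0.263], [0.057, 0.001, 0.011]], [1, [-0.047, 0.021, 0.262], [0.056, 0.001, 0.01]]]
end [0.5642 0.0692 0.1171] 6
```

View pics/t6.png

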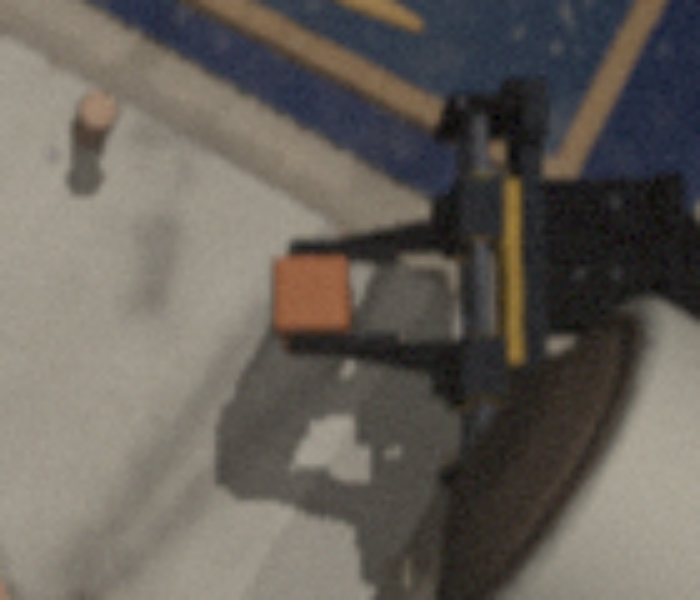

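Run:
```python
from station import r
from h import *
T=r.capture("top")
m,k=mask(T,(0,80,60),(18,255,255),(385,160,420,195))
P=plane(T,k,.14)[:,:2]
print(cv2.minAreaRect((P*1000).astype(np.float32)))
st(r)
f=az(AZP); mid=PAD-.10*f
plan(r,[(np.array([.5404,-.1082,.1244]),np.array(toolR(90,10))),pose(mid,90,AZP,.0115)],1,vmax=.3,wmax=.12,dec=3)
```

```text
((537.196044921875, -94.23286437988281), (42.98942184448242, 35.92165756225586), 4.52601957321167)
t 7.55 tcp [ 0.5404 -0.0893  0.1162] grasp [ 0.5404 -0.1078  0.1194] z [-0.001  0.985 -0.172] x [ 0.002 -0.172 -0.985] J [ -29.7   47.7    9.8  -63.  -106.2   44.6] F [1.3 0.4 7.1] g 0.389
[[1, [-0.0481, 0.0, -0.0129], [0.001, 0.002, 0.003]], [1, [-0.048, -0.04, 0.261], [0.057, 0.0, 0.01]], [1, [-0.049, -0.027, 0.263], [0.057, 0.0, 0.01]], [1, [-0.049, -0.016, 0.263], [0.057, 0.0, 0.01]], [1, [-0.049, -0.003, 0.263], [0.056, 0.0, 0.01]], [1, [-0.048, 0.008, 0.263], [0.057, 0.0, 0.01]], [1, [-0.049, 0.021, 0.261], [0.057, 0.0, 0.01]]]
end [0.5642 0.0691 0.1226] 7
```

```bash
python3 -m crank '[[1, [-0.048, 0.0, -0.013], [0.001, 0.002, 0.003]], [1, [-0.048, -0.04, 0.261], [0.057, 0.0, 0.01]], [1, [-0.049, -0.027, 0.263], [0.057, 0.0, 0.01]], [1, [-0.049, -0.016, 0.263], [0.057, 0.0, 0.01]], [1, [-0.049, -0.003, 0.263], [0.056, 0.0, 0.01]], [1, [-0.048, 0.008, 0.263], [0.057, 0.0, 0.01]], [1, [-0.049, 0.021, 0.261], [0.057, 0.0, 0.01]],[1,[0,0,0],[0,0,0]]]'
python3 - <<'E'
from station import r
from h import *
st(r)
T=r.capture("top");cv2.imwrite("pics/t7.png",cv2.resize(T["img"][120:240,270:410],None,fx=5,fy=5))
m,k=mask(T,(0,100,60),(14,255,255),(315,150,375,195))
for z in(.14,.146):
  P=plane(T,k,z)[:,:2]
  print(cv2.minAreaRect((P*1000).astype(np.float32)))
T=r.capture("side");cv2.imwrite("pics/s7.png",T["img"])
E
```

```text
time_s: 8.35
tcp_pos: [0.5625, 0.0714, 0.1203]
ee_rot: [[-0.051, -0.963, 0.263], [-0.17, 0.268, 0.948], [-0.984, 0.004, -0.177]]
wrist_force: [-0.6, -0.6, -1.8]
gripper_width: 0.387
t 8.35 tcp [0.5625 0.0714 0.1203] grasp [0.5576 0.0537 0.1236] z [ 0.263  0.948 -0.177] x [-0.051 -0.17  -0.984] J [-21.2  40.   -8.  -79.  -86.2  47.9] F [-0.6 -0.6 -1.8] g 0.387
((558.4286499023438, 55.63962936401367), (56.08966064453125, 36.92481231689453), 79.08770751953125)
((557.497802734375, 55.88689422607422), (55.72345733642578, 36.6837043762207), 79.0876235961914)
```

View pics/t7.png

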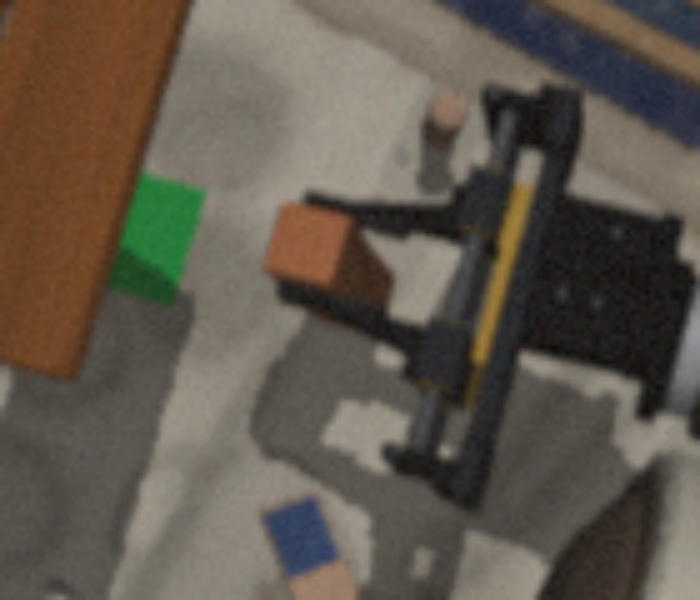

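View pics/s7.png

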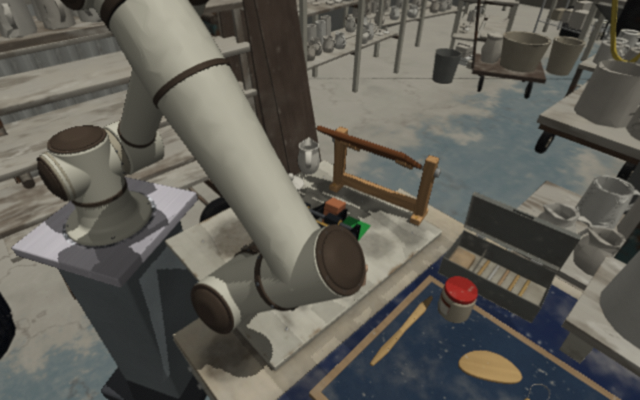

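Run:
```python
from station import r
from h import *
np.set_printoptions(precision=4,suppress=True)
T=r.capture("top")
px=np.array([[270,265],[283,207],[358,213],[340,285],[392,278],[375,320]])/5+np.array([270,120])
print(px, plane(T,px[:4],.145)); print("bottom",plane(T,px[4:],.005))
a=cv2.resize(T["img"][155:190,320:355],None,fx=16,fy=16,interpolation=cv2.INTER_CUBIC);cv2.imwrite("pics/t8.png",a)
S=r.capture("side");cv2.imwrite("pics/s8.png",cv2.resize(S["img"][170:290,290:410],None,fx=5,fy=5,interpolation=cv2.INTER_CUBIC))
print(-T["R"].T@T["t"])
```

```text
[[324.  173. ]
 [326.6 161.4]
 [341.6 162.6]
 [338.  177. ]
 [348.4 175.6]
 [345.  184. ]] [[0.5491 0.0827 0.145 ]
 [0.5757 0.077  0.145 ]
 [0.5732 0.0431 0.145 ]
 [0.5403 0.0511 0.145 ]]
bottom [[0.5633 0.0175 0.005 ]
 [0.5412 0.0263 0.005 ]]
[0.4159 0.0935 1.059 ]
```

View pics/t8.png

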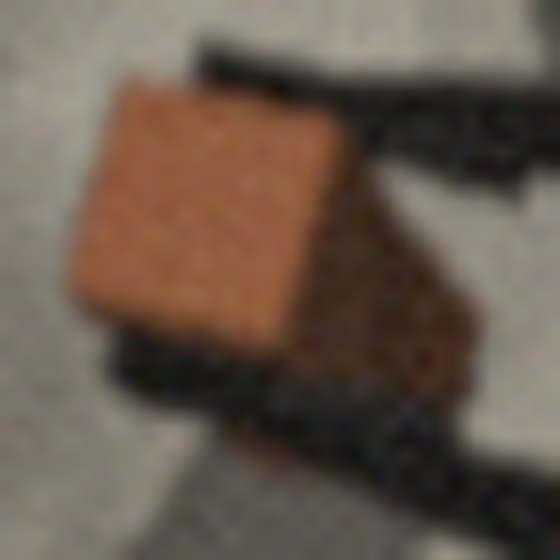

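View pics/s8.png

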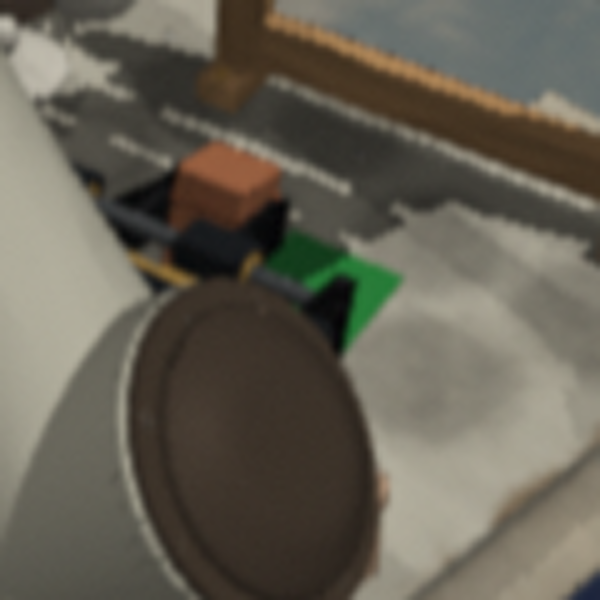

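Run:
```python
from station import r
from h import *
np.set_printoptions(precision=4,suppress=True)
T=r.capture("top")
print(plane(T,np.array([[478,315],[455,430]])/16+[320,155],.005))
st(r)
f=az(AZP)
plan(r,[((.5600,.0517,.1250),toolR(AZP,-2))],1,vmax=.3,wmax=.1,dec=3)
```

```text
[[0.5657 0.0137 0.005 ]
 [0.5468 0.0174 0.005 ]]
t 8.6 tcp [0.5653 0.0672 0.1206] grasp [0.5603 0.0495 0.1239] z [ 0.266  0.948 -0.177] x [-0.047 -0.17  -0.984] J [-21.5  40.2  -7.6 -78.9 -86.3  48. ] F [ 0.5 -0.9 -3.1] g 0.388
[[1, [-0.018, 0.003, 0.006], [-0.001, -0.09, 0.0]], [1, [-0.018, 0.003, 0.006], [0.0, -0.09, 0.001]], [1, [-0.017, 0.003, 0.006], [-0.001, -0.09, 0.0]]]
end [0.5651 0.0697 0.1256] 3
```

```bash
python3 -m crank '[[1, [-0.018, 0.003, 0.006], [-0.001, -0.09, 0.0]], [1, [-0.018, 0.003, 0.006], [0.0, -0.09, 0.001]], [1, [-0.017, 0.003, 0.006], [-0.001, -0.09, 0.0]],[1,[0,0,0],[0,0,0]],[1,[0,0,0],[0,0,0]]]'
python3 - <<'E'
from station import r
from h import *
st(r)
T=r.capture("top")
a=cv2.resize(T["img"][150:190,320:360],None,fx=15,fy=15,interpolation=cv2.INTER_CUBIC);cv2.imwrite("pics/t9.png",a)
E
```

```text
time_s: 9.1
tcp_pos: [0.5653, 0.0694, 0.1254]
ee_rot: [[0.009, -0.963, 0.269], [0.033, 0.269, 0.962], [-0.999, 0.001, 0.034]]
wrist_force: [-0.1, 0.5, -2.8]
gripper_width: 0.389
t 9.1 tcp [0.5653 0.0694 0.1254] grasp [0.5603 0.0514 0.1247] z [0.269 0.962 0.034] x [ 0.009  0.033 -0.999] J [-23.5  46.6  -7.  -84.8 -96.2  53.7] F [-0.1  0.5 -2.8] g 0.389
```

View pics/t9.png

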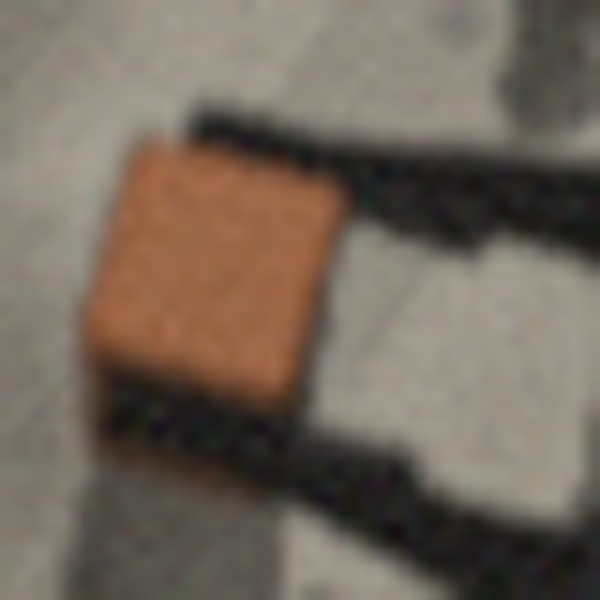

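Run:
```python
from station import r
from h import *
np.set_printoptions(precision=4,suppress=True)
T=r.capture("top")
t=plane(T,np.array([[135,135],[350,183],[293,400],[86,345]])/15+[320,150],.148)
b=plane(T,np.array([[98,455],[275,495]])/15+[320,150],.008)
B=np.c_[az(AZP),az(AZP-90)][:2]
print(t,b);print((t[:,:2]-PAD[:2])@B);print((b[:,:2]-PAD[:2])@B)
print(t.mean(0), (t.mean(0)[:2]-np.array([.5603,.0514]))@B)
```

```text
[[0.5807 0.0717 0.148 ]
 [0.5737 0.0393 0.148 ]
 [0.5407 0.0478 0.148 ]
 [0.5487 0.0789 0.148 ]] [[0.55   0.0744 0.008 ]
 [0.5433 0.0438 0.008 ]]
[[-0.0833  0.0151]
 [-0.1164  0.0171]
 [-0.1171 -0.0169]
 [-0.085  -0.0176]]
[[-0.0889 -0.0151]
 [-0.1202 -0.0134]]
[0.5609 0.0594 0.148 ] [ 0.0079 -0.0015]
```

```bash
python3 -m crank '[[1,[0,0,0.15],[0,-0.015,0]],[1,[0,0,0.22],[0,0,0]],[1,[0,0,0.22],[0,0,0]],[1,[0,0,0.22],[0,0,0]],[1,[0,0,0.15],[0,0,0]],[1,[0,0,0.06],[0,0,0]],[1,[0,0,0],[0,0,0]],[1,[0,0,0],[0,0,0]]]'
python3 - <<'E'
from station import r
from h import *
st(r)
s=r.sense();R=s["ee_rot"];g=s["tcp_pos"]-r.grasp_offset*R[:,2]
B=np.c_[az(AZP),az(AZP-90)][:2]
print("prop axis est rel pad",(g[:2]-PAD[:2])@B+[.0083,-.001])
S=r.capture("side");cv2.imwrite("pics/s10.png",S["img"])
a=cv2.resize(S["img"][160:260,290:430],None,fx=5,fy=5,interpolation=cv2.INTER_CUBIC);cv2.imwrite("pics/s10c.png",a)
E
```

```text
time_s: 10.0
tcp_pos: [0.5924, 0.168, 0.1309]
ee_rot: [[0.013, -0.963, 0.268], [0.046, 0.269, 0.962], [-0.999, -0.0, 0.048]]
wrist_force: [-0.4, -0.3, -3.3]
gripper_width: 0.389
t 10.0 tcp [0.5924 0.168  0.1309] grasp [0.5873 0.15   0.13  ] z [0.268 0.962 0.048] x [ 0.013  0.046 -0.999] J [-14.7  46.2  -7.9 -92.3 -91.7  54.1] F [-0.4 -0.3 -3.3] g 0.389
prop axis est rel pad [ 0.00217056 -0.00048821]
```

View pics/s10c.png

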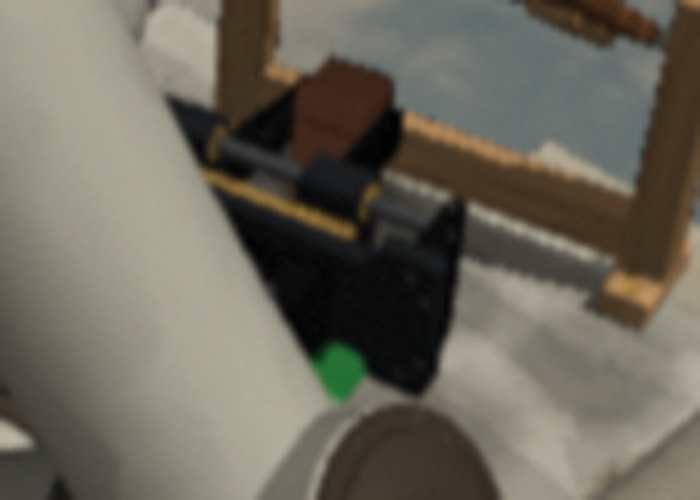

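```bash
python3 -m crank '[[1,[0.05,0,-0.02],[0,0,0]],[1,[0.05,0,0],[0,0,0]],[1,[0.02,0,0],[0,0,0]],[1,[0,0,0],[0,0,0]]]'; python3 -m crank '[[1,[0.02,0,0],[0,0,0]],[1,[0,0,0],[0,0,0]]]'
```

```text
time_s: 10.45
tcp_pos: [0.5922, 0.1666, 0.1184]
ee_rot: [[0.012, -0.963, 0.269], [0.047, 0.269, 0.962], [-0.999, 0.001, 0.048]]
wrist_force: [-0.2, 0.3, -1.5]
gripper_width: 0.391
time_s: 10.65
tcp_pos: [0.5921, 0.1669, 0.1183]
ee_rot: [[0.015, -0.963, 0.268], [0.049, 0.268, 0.962], [-0.999, -0.002, 0.051]]
wrist_force: [-0.6, -2.6, 4.6]
gripper_width: 0.389
```

```bash
python3 -m crank '[[1,[0.008,0,0],[0,0,0]],[0,[0,0,0],[0,0,0]],[-1,[0,0,0],[0,0,0]],[-1,[0,0,0],[0,0,0]],[-1,[0,0,0],[0,0,0]],[-1,[0,0,0],[0,0,0]],[-1,[0,0,0],[0,0,0]],[-1,[0,0,0],[0,0,0]]]'
python3 - <<'E'
from station import r
from h import *
st(r)
S=r.capture("side");cv2.imwrite("pics/s11.png",S["img"])
a=cv2.resize(S["img"][160:260,290:430],None,fx=5,fy=5,interpolation=cv2.INTER_CUBIC);cv2.imwrite("pics/s11c.png",a)
E
```

```text
time_s: 11.45
tcp_pos: [0.5922, 0.1671, 0.116]
ee_rot: [[0.013, -0.963, 0.269], [0.046, 0.269, 0.962], [-0.999, -0.0, 0.048]]
wrist_force: [-0.7, 0.1, 0.5]
gripper_width: 0.937
t 11.45 tcp [0.5922 0.1671 0.116 ] grasp [0.5871 0.1491 0.1151] z [0.269 0.962 0.048] x [ 0.013  0.046 -0.999] J [-14.8  47.9  -7.7 -92.3 -91.8  55.6] F [-0.7  0.1  0.5] g 0.937
```

View pics/s11c.png

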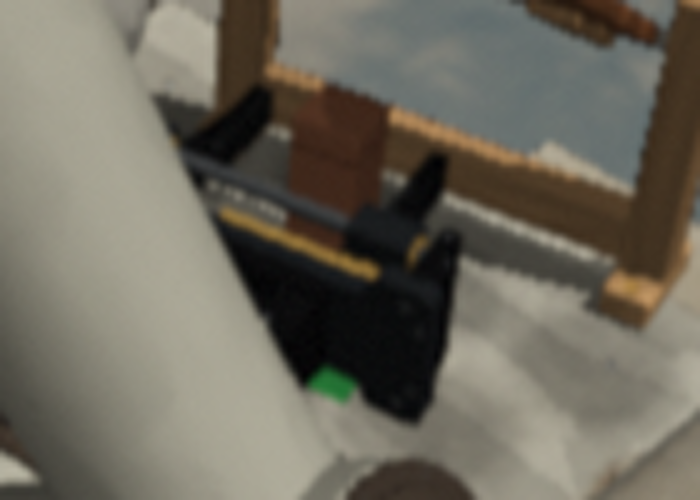

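```bash
python3 -m crank '[[-1,[-0.01,0,-0.1],[0,0,0]],[-1,[-0.02,0,-0.2],[0,0,0]],[-1,[-0.04,0,-0.3],[0,0,0]],[-1,[-0.06,0,-0.35],[0,0,0]],[-1,[-0.1,0,-0.35],[0,0,0]],[-1,[-0.2,0,-0.3],[0,0,0]],[-1,[-0.3,0,-0.2],[0,0,0]],[-1,[-0.3,0,-0.1],[0,0,0]]]'
python3 - <<'E'
from station import r
from h import *
st(r)
for n in("side","top"):
  S=r.capture(n);cv2.imwrite(f"pics/{n}12.png",S["img"])
  if n=="side": cv2.imwrite("pics/s12c.png",cv2.resize(S["img"][110:260,270:450],None,fx=4,fy=4,interpolation=cv2.INTER_CUBIC))
E
```

```text
time_s: 12.3
tcp_pos: [0.5391, -0.0231, 0.2101]
ee_rot: [[0.012, -0.963, 0.271], [0.046, 0.271, 0.961], [-0.999, 0.001, 0.048]]
wrist_force: [0.2, -0.9, -0.1]
gripper_width: 1.002
t 12.3 tcp [ 0.5391 -0.0231  0.2101] grasp [ 0.5341 -0.0411  0.2092] z [0.271 0.961 0.048] x [ 0.012  0.046 -0.999] J [ -32.2   39.1   -4.2  -80.6 -103.8   43.9] F [ 0.2 -0.9 -0.1] g 1.002
```

View pics/s12c.png

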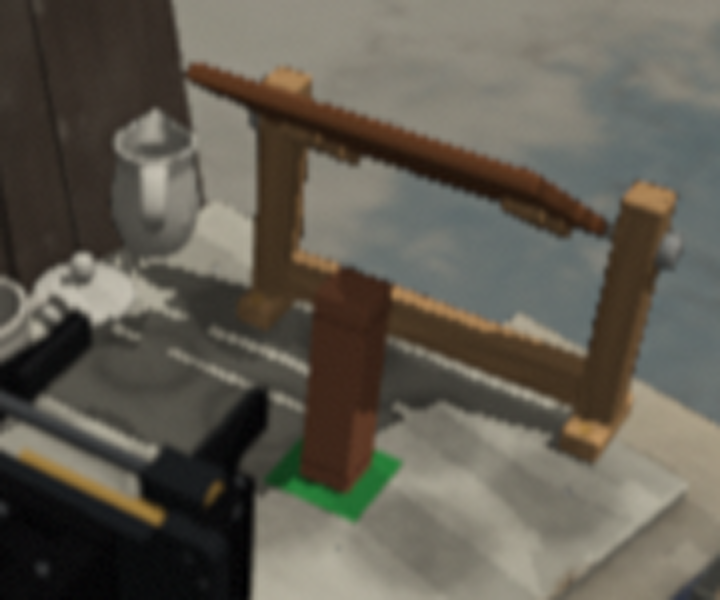

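View pics/top12.png

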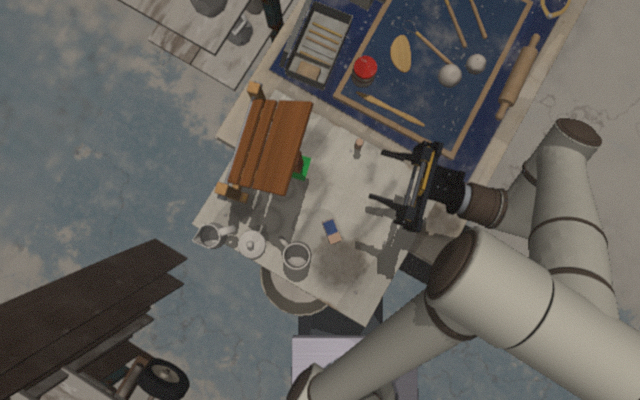

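Run:
```python
from station import r
from h import *
np.set_printoptions(precision=4,suppress=True)
S=r.capture("side")
B=np.c_[az(AZP),az(AZP-90)][:2]
p=lambda q,z:(plane(S,np.array(q)/4+[270,110],z)[:,:2]-PAD[:2])@B
print(p([[303,478],[345,491],[373,456]],0)); print(p([[316,310],[356,325],[390,287],[350,268]],.14)); print("pad",p([[268,480],[358,520],[403,462]],0))
```

```text
[[-0.0163 -0.0105]
 [-0.0121  0.0162]
 [ 0.025   0.0157]]
[[-0.0304 -0.0043]
 [-0.03    0.0201]
 [ 0.011   0.0195]
 [ 0.0145 -0.0075]]
pad [[-0.0297 -0.0274]
 [-0.0295  0.0343]
 [ 0.0305  0.0337]]
```

Run:
```python
from station import r
from h import *
plan(r,[((.52,-.02,.36),toolR(AZP,90)),((PAD[0],PAD[1],.36),toolR(AZP,90))],1,vmax=.3,wmax=.12)
```

```text
[[1, [-0.07, 0.01, 0.01], [0.0, 0.11, 0.0]], [1, [-0.06, 0.01, 0.01], [0.0, 0.12, 0.0]], [1, [-0.07, 0.01, -0.01], [0.0, 0.11, 0.0]], [1, [-0.07, 0.01, -0.01], [0.0, 0.12, 0.0]], [1, [-0.06, 0.01, -0.02], [0.0, 0.11, 0.0]], [1, [-0.06, 0.01, -0.02], [0.0, 0.12, 0.0]], [1, [-0.06, 0.01, -0.03], [0.0, 0.11, 0.0]], [1, [-0.06, 0.01, -0.04], [0.0, 0.12, 0.0]]]
[[1, [-0.05, 0.02, -0.05], [0.0, 0.11, 0.0]], [1, [-0.05, 0.01, -0.05], [0.0, 0.11, 0.0]], [1, [-0.05, 0.01, -0.06], [0.0, 0.12, 0.0]], [1, [-0.04, 0.01, -0.06], [-0.01, 0.11, 0.0]], [1, [-0.03, 0.01, -0.07], [0.0, 0.12, 0.0]], [1, [-0.03, 0.01, -0.07], [0.0, 0.11, 0.0]], [1, [-0.02, 0.01, -0.08], [0.0, 0.12, 0.0]], [1, [-0.01, 0.01, -0.07], [0.0, 0.11, 0.0]]]
[[1, [-0.01, 0.01, -0.08], [0.0, 0.11, 0.0]], [1, [0.0, 0.01, -0.09], [0.0, 0.12, 0.0]], [1, [-0.27, -0.03, 0.0], [0.0, 0.0, 0.0]], [1, [-0.27, -0.02, 0.0], [0.0, 0.0, 0.0]], [1, [-0.26, -0.03, 0.0], [0.0, 0.0, 0.0]], [1, [-0.27, -0.03, 0.0], [0.0, 0.0, 0.0]], [1, [-0.27, -0.02, 0.0], [0.0, 0.0, 0.0]], [1, [-0.27, -0.03, 0.0], [0.0, 0.0, 0.0]]]
[[1, [-0.26, -0.03, 0.0], [0.0, 0.0, 0.0]]]
end [0.5886 0.1554 0.3415] 25
```

```bash
python3 -m crank '[[1, [-0.07, 0.01, 0.01], [0.0, 0.11, 0.0]], [1, [-0.06, 0.01, 0.01], [0.0, 0.12, 0.0]], [1, [-0.07, 0.01, -0.01], [0.0, 0.11, 0.0]], [1, [-0.07, 0.01, -0.01], [0.0, 0.12, 0.0]], [1, [-0.06, 0.01, -0.02], [0.0, 0.11, 0.0]], [1, [-0.06, 0.01, -0.02], [0.0, 0.12, 0.0]], [1, [-0.06, 0.01, -0.03], [0.0, 0.11, 0.0]], [1, [-0.06, 0.01, -0.04], [0.0, 0.12, 0.0]]]'
python3 -m crank '[[1, [-0.05, 0.02, -0.05], [0.0, 0.11, 0.0]], [1, [-0.05, 0.01, -0.05], [0.0, 0.11, 0.0]], [1, [-0.05, 0.01, -0.06], [0.0, 0.12, 0.0]], [1, [-0.04, 0.01, -0.06], [-0.01, 0.11, 0.0]], [1, [-0.03, 0.01, -0.07], [0.0, 0.12, 0.0]], [1, [-0.03, 0.01, -0.07], [0.0, 0.11, 0.0]], [1, [-0.02, 0.01, -0.08], [0.0, 0.12, 0.0]], [1, [-0.01, 0.01, -0.07], [0.0, 0.11, 0.0]]]'
python3 -m crank '[[1, [-0.01, 0.01, -0.08], [0.0, 0.11, 0.0]], [1, [0.0, 0.01, -0.09], [0.0, 0.12, 0.0]],[1,[0,0,0],[0,0,0]]]'
python3 - <<'E'
from station import r
from h import *
st(r)
plan(r,[((PAD[0],PAD[1],.36),toolR(AZP,90))],1,vmax=.3,wmax=.12)
E
```

```text
time_s: 13.25
tcp_pos: [0.5323, -0.0155, 0.2624]
ee_rot: [[-0.17, -0.963, 0.208], [-0.604, 0.269, 0.75], [-0.779, 0.002, -0.627]]
wrist_force: [-0.5, -0.6, -0.7]
gripper_width: 0.36
time_s: 14.05
tcp_pos: [0.5227, -0.0174, 0.3223]
ee_rot: [[-0.261, -0.965, 0.039], [-0.949, 0.264, 0.172], [-0.176, 0.008, -0.984]]
wrist_force: [-1.0, -0.6, -0.7]
gripper_width: 0.002
time_s: 14.35
tcp_pos: [0.5211, -0.0168, 0.3389]
ee_rot: [[-0.261, -0.965, -0.008], [-0.965, 0.261, 0.001], [0.002, 0.008, -1.0]]
wrist_force: [0.2, 0.1, 0.2]
gripper_width: 0.003
t 14.35 tcp [ 0.5211 -0.0168  0.3389] grasp [ 0.5212 -0.0168  0.3576] z [-0.008  0.001 -1.   ] x [-0.261 -0.965  0.002] J [ 15.9   8.5  -1.5  -0.2 -80.4 -31. ] F [0.2 0.1 0.2] g 0.003
[[1, [-0.26, -0.03, 0.0], [0.0, 0.0, 0.0]], [1, [-0.27, -0.03, -0.01], [0.0, 0.0, 0.0]], [1, [-0.26, -0.03, 0.0], [0.0, 0.0, 0.0]], [1, [-0.26, -0.02, -0.01], [0.01, 0.0, 0.01]], [1, [-0.27, -0.03, 0.0], [0.0, 0.0, 0.0]], [1, [-0.26, -0.03, 0.0], [0.0, 0.0, 0.0]], [1, [-0.26, -0.02, -0.01], [0.0, 0.0, 0.0]]]
end [0.588  0.1557 0.3416] 7
```

```bash
python3 -m crank '[[1, [-0.26, -0.03, 0.0], [0.0, 0.0, 0.0]], [1, [-0.27, -0.03, -0.01], [0.0, 0.0, 0.0]], [1, [-0.26, -0.03, 0.0], [0.0, 0.0, 0.0]], [1, [-0.26, -0.02, -0.01], [0.01, 0.0, 0.01]], [1, [-0.27, -0.03, 0.0], [0.0, 0.0, 0.0]], [1, [-0.26, -0.03, 0.0], [0.0, 0.0, 0.0]], [1, [-0.26, -0.02, -0.01], [0.0, 0.0, 0.0]],[1,[0,0,0],[0,0,0]]]'
python3 - <<'E'
from station import r
from h import *
st(r)
for n in("side","top"):
  S=r.capture(n);cv2.imwrite(f"pics/{n}13.png",S["img"])
E
```

```text
time_s: 15.15
tcp_pos: [0.5889, 0.1559, 0.3403]
ee_rot: [[-0.27, -0.963, -0.002], [-0.963, 0.27, 0.001], [-0.0, 0.002, -1.0]]
wrist_force: [0.2, -1.1, -0.9]
gripper_width: 0.005
t 15.15 tcp [0.5889 0.1559 0.3403] grasp [0.589  0.1558 0.359 ] z [-0.002  0.001 -1.   ] x [-0.27  -0.963 -0.   ] J [ 30.   17.5  10.4  -0.1 -83.  -45.6] F [ 0.2 -1.1 -0.9] g 0.005
```

View pics/side13.png

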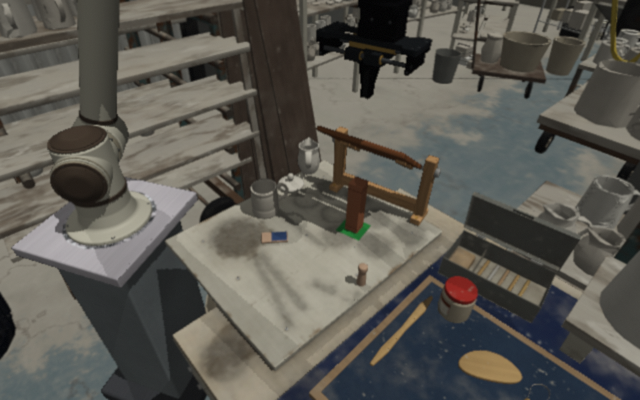

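View pics/top13.png

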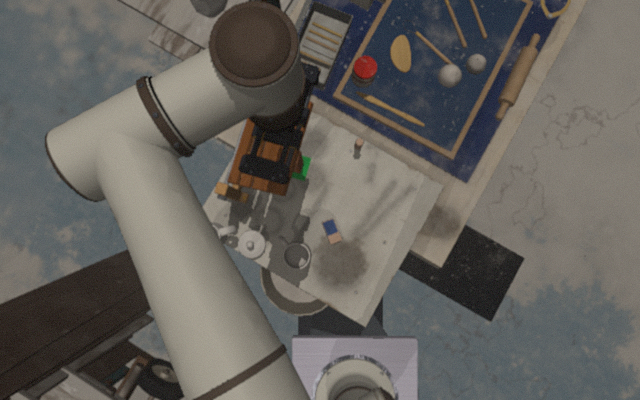

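The prop stands on the pad at side (356,208), with the leaf raised and the fingers above it. Next I lower onto the leaf.

```bash
python3 -m crank '[[1,[0,0,0.25],[0,0,0]],[1,[0,0,0.25],[0,0,0]],[1,[0,0,0.2],[0,0,0]],[1,[0,0,0.1],[0,0,0]],[1,[0,0,0.1],[0,0,0]],[1,[0,0,0.08],[0,0,0]],[1,[0,0,0.08],[0,0,0]]]'
```

```text
time_s: 15.95
tcp_pos: [0.5894, 0.1537, 0.2378]
ee_rot: [[-0.272, -0.962, 0.004], [-0.962, 0.272, 0.001], [-0.002, -0.003, -1.0]]
wrist_force: [0.4, -0.8, 0.8]
gripper_width: 0.005
```

```bash
python3 -m crank '[[1,[0,0,0.08],[0,0,0]],[1,[0,0,0.08],[0,0,0]],[1,[0,0,0.08],[0,0,0]],[1,[0,0,0.08],[0,0,0]]]'
```

```text
time_s: 16.35
tcp_pos: [0.5888, 0.1538, 0.2045]
ee_rot: [[-0.272, -0.962, 0.002], [-0.962, 0.272, 0.001], [-0.001, -0.002, -1.0]]
wrist_force: [-0.8, 0.3, 1.9]
gripper_width: 0.005
```

```bash
python3 -m crank '[[1,[0,0,0.08],[0,0,0]],[1,[0,0,0.08],[0,0,0]],[1,[0,0,0.08],[0,0,0]],[1,[0,0,0.06],[0,0,0]],[1,[0,0,0.05],[0,0,0]],[1,[0,0,0.03],[0,0,0]]]'
```

```text
time_s: 16.95
tcp_pos: [0.5887, 0.1536, 0.1665]
ee_rot: [[-0.272, -0.962, 0.001], [-0.962, 0.272, 0.0], [-0.0, -0.001, -1.0]]
wrist_force: [-0.7, 0.4, 1.5]
gripper_width: 0.004
```

```bash
python3 -m crank '[[1,[0,0,0.03],[0,0,0]],[1,[0,0,0.03],[0,0,0]],[1,[0,0,0.02],[0,0,0]],[1,[0,0,0],[0,0,0]]]'
```

```text
time_s: 17.35
tcp_pos: [0.5889, 0.1539, 0.1588]
ee_rot: [[-0.272, -0.962, 0.002], [-0.962, 0.272, 0.001], [-0.001, -0.001, -1.0]]
wrist_force: [-0.0, 0.2, -1.1]
gripper_width: 0.006
```

Run:
```python
from station import r
from h import *
st(r)
S=r.capture("side");cv2.imwrite("pics/s14.png",cv2.resize(S["img"][110:260,270:450],None,fx=4,fy=4,interpolation=cv2.INTER_CUBIC))
```

```text
t 17.35 tcp [0.5889 0.1539 0.1588] grasp [0.5888 0.1539 0.1775] z [ 0.002  0.001 -1.   ] x [-0.272 -0.962 -0.001] J [ 29.9  23.3  -7.2   0.  -59.4 -45.7] F [-0.   0.2 -1.1] g 0.006
```

View pics/s14.png

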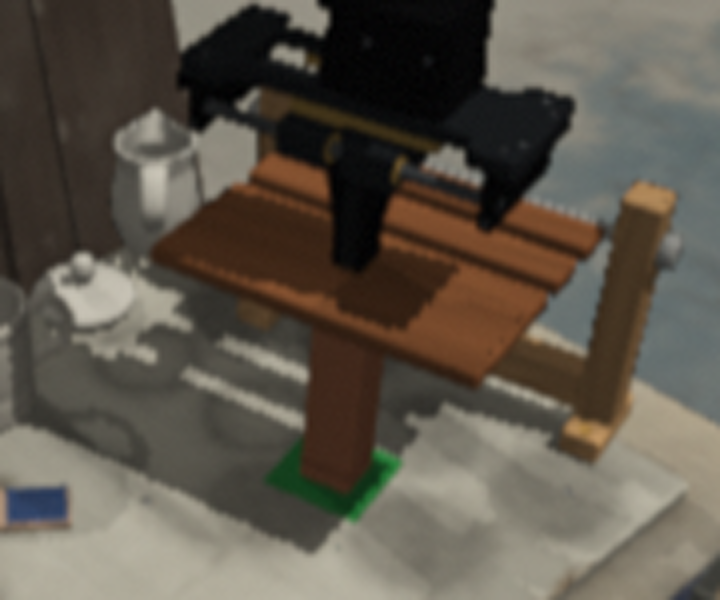

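The fingertip is on the leaf at (360,265) in the crop. The leaf is nearly level above the prop, which is still upright at (340,420). I'll press on in 2 mm steps until the force rises.

```bash
python3 -m crank '[[1,[0,0,0.02],[0,0,0]],[1,[0,0,0.02],[0,0,0]],[1,[0,0,0],[0,0,0]]]'; python3 -m crank '[[1,[0,0,0.015],[0,0,0]],[1,[0,0,0],[0,0,0]]]'
```

```text
time_s: 17.7
tcp_pos: [0.5889, 0.1538, 0.1549]
ee_rot: [[-0.272, -0.962, 0.002], [-0.962, 0.272, 0.001], [-0.001, -0.002, -1.0]]
wrist_force: [-0.2, -0.7, 0.2]
gripper_width: 0.003
time_s: 17.9
tcp_pos: [0.5889, 0.1538, 0.1534]
ee_rot: [[-0.272, -0.962, 0.002], [-0.962, 0.272, 0.001], [-0.001, -0.001, -1.0]]
wrist_force: [0.4, 1.3, 0.5]
gripper_width: 0.002
```

```bash
python3 -m crank '[[1,[0,0,0.015],[0,0,0]],[1,[0,0,0],[0,0,0]]]'; python3 -m crank '[[1,[0,0,0.01],[0,0,0]],[1,[0,0,0],[0,0,0]]]'
```

```text
time_s: 18.1
tcp_pos: [0.589, 0.1538, 0.1525]
ee_rot: [[-0.272, -0.962, 0.002], [-0.962, 0.272, 0.001], [-0.001, -0.002, -1.0]]
wrist_force: [-1.5, -1.1, 3.1]
gripper_width: 0.006
time_s: 18.3
tcp_pos: [0.589, 0.1538, 0.1524]
ee_rot: [[-0.272, -0.962, 0.003], [-0.962, 0.272, 0.001], [-0.001, -0.002, -1.0]]
wrist_force: [-2.4, -1.3, 7.1]
gripper_width: 0.004
```

```bash
python3 -m crank '[[1,[0,0,0.01],[0,0,0]],[1,[0,0,0],[0,0,0]]]'; python3 -m crank '[[1,[0,0,-0.05],[0,0,0]],[1,[0,0,-0.1],[0,0,0]],[1,[0,0,-0.2],[0,0,0]],[1,[0,0,-0.3],[0,0,0]],[1,[0,0,-0.4],[0,0,0]],[1,[0,0,-0.4],[0,0,0]],[1,[0,0,0],[0,0,0]],[1,[0,0,0],[0,0,0]]]'
python3 - <<'E'
from station import r
from h import *
st(r)
for n in("side","top"):
  S=r.capture(n);cv2.imwrite(f"pics/{n}15.png",S["img"])
  if n=="side": cv2.imwrite("pics/s15.png",cv2.resize(S["img"][110:260,270:450],None,fx=4,fy=4,interpolation=cv2.INTER_CUBIC))
E
```

```text
time_s: 18.5
tcp_pos: [0.589, 0.1538, 0.1524]
ee_rot: [[-0.272, -0.962, 0.003], [-0.962, 0.272, 0.0], [-0.001, -0.003, -1.0]]
wrist_force: [-4.2, -1.2, 11.2]
gripper_width: 0.007
time_s: 19.3
tcp_pos: [0.5889, 0.154, 0.2962]
ee_rot: [[-0.272, -0.962, 0.004], [-0.962, 0.272, 0.002], [-0.003, -0.003, -1.0]]
wrist_force: [0.1, 0.5, -0.7]
gripper_width: 0.008
t 19.3 tcp [0.5889 0.154  0.2962] grasp [0.5888 0.154  0.3149] z [ 0.004  0.002 -1.   ] x [-0.272 -0.962 -0.003] J [ 29.9  18.    5.   -0.  -76.7 -45.7] F [ 0.1  0.5 -0.7] g 0.008
```

View pics/s15.png

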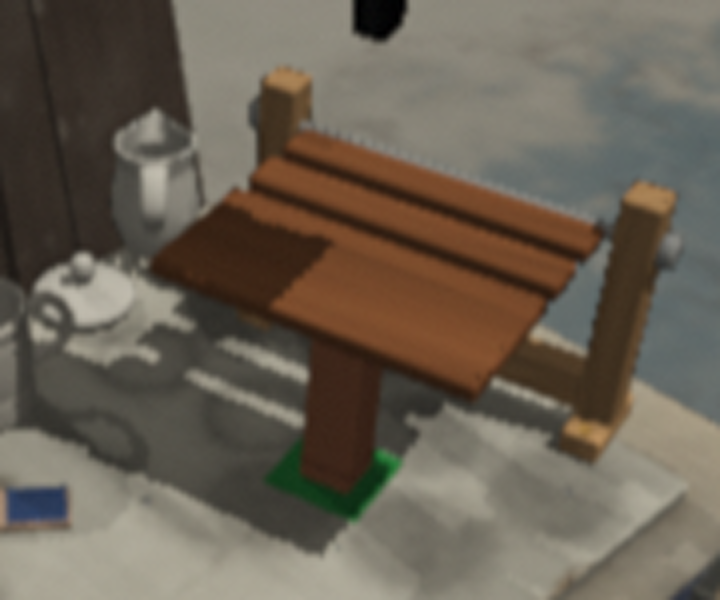

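View pics/top15.png

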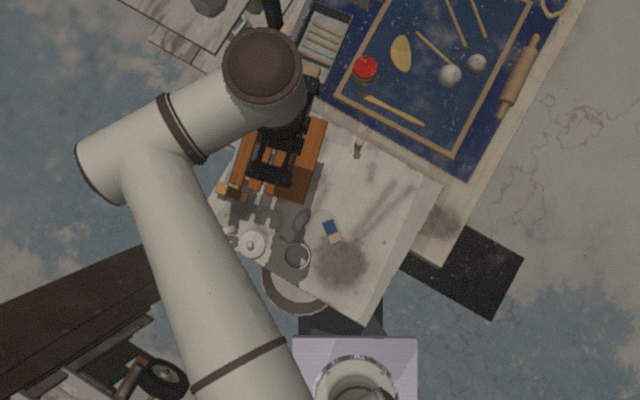

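Run:
```python
from station import r
from h import *
np.set_printoptions(precision=1,suppress=True)
S=r.capture("side");f=az(AZP);l=az(AZP-90);h=PAD+.125*f+[0,0,.146]
for th in(-.05,0,.05):
  X=[h-f*(.18*np.cos(th)+ -.006*np.sin(th))+[0,0,.18*np.sin(th)-.006*np.cos(th)]+s*.1*l for s in(-1,1)]
  print(th,(proj(S,X)-[270,110])*4)
B=np.c_[f,l][:2]
np.set_printoptions(precision=4,suppress=True)
print((plane(S,np.array([[303,478],[345,491],[373,456]])/4+[270,110],0)[:,:2]-PAD[:2])@B)
```

```text
-0.05 [[144.9 287.1]
 [470.3 417.9]]
0 [[144.9 274.1]
 [472.7 404.4]]
0.05 [[145.4 260.6]
 [475.5 390.3]]
[[-0.0163 -0.0105]
 [-0.0121  0.0162]
 [ 0.025   0.0157]]
```

Run:
```python
from station import r
r.finish_job(); print(r.sense()["time_s"])
```

```text
the job is handed in; nothing more can be done
the job is handed in; nothing more can be done
```

I stood the prop upright on the green pad, let go of it with the leaf still raised, and pressed the leaf down onto its top. The job was handed in at about 19.4 s; no verdict was reported.

**How it went:**
- **Standing it up:** I gripped the prop near one end and tilted it up. The foot was not a fixed pivot: it slid about 10–20 mm outward, then I dragged it inward while tilting.
- **Slip in the grip:** On the way to the pad the prop slipped to about 12° off vertical. I corrected this by pitching the tool before going under the leaf. The foot stayed within an estimated 16 mm of the table.
- **Pressing the leaf:** I pressed with the shut fingers until they stopped at z = 0.1524 m (0.152 m expected when level), with a peak force of about 11 N. I then raised the fingers to about 0.30 m, clear of everything.

**Last checks:**
- **Prop position:** In the side view the prop stands on the pad with its foot centre about 5 mm from the pad's centre. I judged it upright by eye.
- **Prop lean:** One lean estimate, made before pressing, gave about 6°. I set it aside because I had probably picked the dark line near the top instead of the top edge. I did not measure it again.
- **Leaf angle:** The fingertip height puts the leaf within about 0.005 rad of level. The leaf's front corners in the side view suggest about +0.02 rad. Both are inside the allowed range, but they do not agree exactly.
- **Other things on the table:** They looked unmoved in the pictures, but I did not measure them. The arm hid the creamer in the last top view; the side view shows it in place.

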